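# Purge the wash-water filter and seat its bayonet cell

### The arm

A 7-joint arm with a two-finger parallel gripper is mounted at the origin on the work surface. World frame = base frame: x ahead of the robot, y to its left, z up, the work surface at z = 0. Lengths are in m, angles in rad, forces in N, time in s.
With the tool pointing down it reaches from about 0.425 to 0.875 m from the base axis. Payload 4.7 kg.
Tool frame: the origin (TCP) lies at the very end of the fingers, on their centre line; the grasp point (between the pads) lies 19 mm behind it (grip_point_offset is the distance from the TCP to the grasp point, in m); x points along the fingers, z is the direction in which the jaws open and shut, and the axes are right-handed (so a half turn about x gives the same grasp; the last joint's range is limited). The gripper opens to 87 mm and grips with 3 to 60 N. Pads are 19 mm wide; open, the fingers measure 117 mm over their backs; the gripper's body (75 mm by 190 mm) begins 51 mm behind the grasp point.
Start: joints at [1.278, 0.321, -0.07, 1.45, 0.023, 1.371, -0.057], TCP at [0.196, -0.62, 0.223] pointing down, gripper open.
Joint ranges: [-2.86, 2.86], [-0.3, 2.09], [-1.38, 1.24], [0.06, 2.45], [-1.56, 4.7], [0.09, 2.05], [-2.69, 2.69]. Speed limits (rad/s): [2.57, 2.57, 3.14, 3.14, 3.14, 3.14, 3.14].

### API

Orientations are given as a rotation vector (axis times angle).
In Python, from bench import get_state, get_image, calibration, close_job, grip_point_offset gives the robot as it stands.
- The arm moves only by the tool play_rows, never from a script. Its argument "targets" is a list of rows, each an object with "claw": the closure, from 0 (fully open) to 1 (shut); "linear": the shift along the tool's x, y, z as a fraction of full scale, a list of three; "rotation": the turn, a rotation vector about the tool's x, y, z as a fraction of full scale, a list of three. In form: [{"claw": claw, "linear": [x, y, z], "rotation": [wx, wy, wz]}, ...]. A call has 1 to 10 rows; each row shifts and turns the pose as measured when the row begins, along the tool's axes as they then stand; what a row does not reach is not made up. Full scale, the value 1, is 2.5 cm for a shift and 90 degrees for a turn. A row lasts 1/12 s, in which the tool goes at most 41.7 mm and 7.16 degrees, less where a joint would pass 70% of its speed; a pose out of reach is approached as far as the arm can. A call with a number of a shift or a turn outside -1 to 1 is refused whole. A call with a gripper value outside its range is refused whole. The fingers move at their own pace and stop on an object; "newtons" is the grip in N (left out, the last holds). Time passes only in rows, so rows that do not move let the fingers close. It gives the time, the measured TCP pose, the force and the opening at its end, in the units of the state.
- get_state(): the state, without advancing time (a new reading comes with each control period).
- get_image(name): name is "scene" or "top"; returns the picture (400x640x3 uint8, blue, green, red); there is no depth.
- calibration(name): a dict with "fx", "fy", "cx", "cy" (pixels), "rvec" (rotation vector, rad) and "tvec" (3), from world to camera coordinates, as OpenCV has them. Camera axes: x right, y down, z forward; pixel columns grow to the right and rows downward; lengths in m; the calibration is good to about 2 mm. A picture is of the moment at which its call begins. calibration takes no time and is no camera call.
- close_job(): hands the job in, once; it reports no verdict.
The state is a dict: "time": time; "joint_positions": joint angles; "qd": joint speeds; "joint_torque": joint torques, N m; "position": TCP position; "tool_rot": TCP orientation; "ft_force": force on the tool from outside, world axes, zero at the start; "torque": the same for the moment, N m; "grip_width": opening from 0.0 (shut) to 1.0 (fully open).
Only numpy, scipy, OpenCV 4.12 (cv2) and the standard library are available. Lean on these libraries where they do the work, as an engineer would, in place of code of your own. Each camera call takes 0.05 s, during which the arm holds its last target. There are 200 camera calls.

### The job

First turn the red spring-return purge knob clockwise to its stop, let go of it and let it spring back. Then grip the blue knurled filter cell and turn it (it stands a part turn anticlockwise of its place) until its hidden keyway finds the pin, push it down fully home against its spring, and finish still gripping it and holding it pushed home: do not let go at the end. Leave the other things on the bench where they are.

Things in the scene. Friction and masses are not known exactly. Their poses are not given: they have to be found in the camera images.
- knob_grip (a point): Red wing knob of the purge valve (round grey body 60 mm across on an 84 mm square foot, fixed). This point: on the knob's upright axis, 78 mm above the bench, where the wing is gripped. Wing 46 mm long, 14 mm thick, 51 to 87 mm above the bench; under it a disc 44 mm across, top at 53 mm. x axis along the wing to the white mark, z up.
- purge_knob (a joint): Angle of the red knob in rad: 0 at rest, growing as it turns clockwise seen from above, up to its stop at 1.2 (about 70 degrees). A spring turns it back to 0 when let go; about 0.11 N m is needed at the stop.
- filter_head: Filter head fixed to the bench: grey block 110 mm square, 30 mm high, with a round flange 84 mm across, top face 40 mm above the bench. On it a spigot 40 mm across, 24 mm high, under the cell. Origin: on the spigot's axis, at bench level; x axis points along the pin, z up.
- pin (a point): The head's one brass pin, hidden under the cell: round, 8 mm thick, sticking out sideways from the spigot to 26 mm from its axis. This point: the pin's outer end, 7 mm above the flange. The pin's top is 11 mm above the flange.
- cell_grip (a point): Blue filter cell, a loose knurled cap of 0.18 to 0.27 kg standing on the filter head. This point: centre of its knurled part, 60 mm across, 26 mm high, gripped across any diameter; 39 mm above the cell's lower edge. Below it a plain skirt, 26 mm high, 57 mm across. z up, x towards the keyway. At the start this point is 91 mm above the bench, fully home 79 mm.
- keyway (a point): Lower mouth of the keyway in the cell's bore, 24 mm from the cell's axis, 12 mm wide, hidden inside the skirt. At the start it is 25 to 70 degrees anticlockwise (from above) of the pin, so the short way is clockwise. Out of line the pin stops the cell after about 1 mm; in line (within about 5 degrees) it goes down 12 mm onto the flange. Bore clears the spigot by 2 mm.
- poppet (a joint): Travel in m of the sprung poppet on the spigot that pushes the cell up: 0 when up, 0.012 when the cell is fully home. Its spring carries the cell's weight and resists with 4.5 N at first and 8 N at home; the cell jumps up again if let go.
- shell_brown: Brown scallop shell, 110 mm across, 17 mm high, loose on the bench, not part of the job. Origin: at its underside.
- shell_pale: Pale scallop shell, 100 mm across, 17 mm high, loose on the bench, not part of the job. Origin: at its underside.
- shell_dark: Dark scallop shell, 104 mm across, 17 mm high, loose on the bench, not part of the job. Origin: at its underside.
- shucking_knife: Shucking knife with a black handle, 250 mm long, 18 mm high, loose on the bench, not part of the job. Origin: at its underside.
- steel_bowl: Metal bowl, 130 mm across, 50 mm high, loose on the bench, not part of the job. Origin: at its underside.
- sanitiser: White sanitiser bottle with a blue cap, 68 mm across, 170 mm high, loose on the bench, not part of the job. Origin: at its underside.
- tub: White plastic tub, 100 mm across, 80 mm high, loose on the bench, not part of the job. Origin: at its underside.
- scrub_brush: Blue scrubbing brush, loose on the bench, not part of the job. Origin: at its underside, between handle and head.
Not all that is in view belongs to the job. Leave any green or orange look-alike of the part that bears cell_grip alone.

How it is judged:
By the outcome, as a careful person would: the job done as asked, in the order asked, and still so for the second after the job is handed in, while the arm keeps its last pose, push and grip.
It also fails if it takes over 54 s, if anything falls off the work surface, if the arm or the gripper's body presses on something with over 40 N, if the wrist force passes 120 N, or if a joint passes its speed limit or range.

## Working session

There is one attempt and no reset: what is moved stays moved. The work goes in short steps, Python scripts to look and compute and a tool call to move; the robot and the scene stay as the last step left them, time stands still between calls to the robot, and variables do not carry over. Pictures are saved under pics/ and viewed, about 8 in all and at most 12, crops included, and the job is handed in when it is done.

Besides the shell and the picture viewer there is one more tool, called after "Call:" as name(argument=value, ...), one argument or row to a line, values as JSON. play_rows: Moves the arm, as the interface text tells. Shift numbers are shares of 2.5 cm and turn numbers shares of 90 degrees, none past 1 either way. Its arguments: {"type":"object","properties":{"targets":{"type":"array"},"newtons":{"type":"number"}},"required":["targets"]}

```bash
mkdir -p pics; ls; python3 - <<'E'
from bench import *
import cv2,numpy as np
s=get_state();print({k:np.round(v,3) for k,v in s.items()},grip_point_offset)
for n in("scene","top"):
    c=calibration(n);print(n,c);R=cv2.Rodrigues(np.array(c["rvec"],float))[0];print(-R.T@np.array(c["tvec"]))
    cv2.imwrite(f"pics/{n}0.png",get_image(n))
E
```

```text
pics
{'time': np.float64(0.0), 'joint_positions': array([ 1.278,  0.322, -0.07 ,  1.452,  0.023,  1.371, -0.057]), 'qd': array([ 0.   , -0.   ,  0.001, -0.001, -0.001, -0.   ,  0.001]), 'joint_torque': array([-0.0000e+00, -4.9129e+01, -4.0400e-01, -3.1253e+01, -6.4000e-02,
        4.4000e-02,  0.0000e+00]), 'position': array([ 0.196, -0.619,  0.221]), 'tool_rot': array([ 0.981,  1.341, -0.98 ]), 'ft_force': array([-0.265, -0.898,  0.605]), 'torque': array([-0.001, -0.02 , -0.032]), 'grip_width': np.float64(0.997)} 0.0187
scene {'fx': 499.7093429821194, 'fy': 499.7093429821194, 'cx': 320.6880282781536, 'cy': 197.15303729760674, 'rvec': array([ 2.19191668,  0.89376312, -0.38276326]), 'tvec': array([-0.38471084, -0.21230688,  1.78638155])}
[ 1.28082633 -0.75696505  1.08199978]
top {'fx': 396.4303115463621, 'fy': 396.4303115463621, 'cx': 325.2450584353166, 'cy': 197.2187013516597, 'rvec': array([ 2.18763775, -2.17674265,  0.08572002]), 'tvec': array([0.01608563, 0.56045582, 1.22717232])}
[0.46345915 0.01970724 1.26694066]
```

View pics/scene0.png

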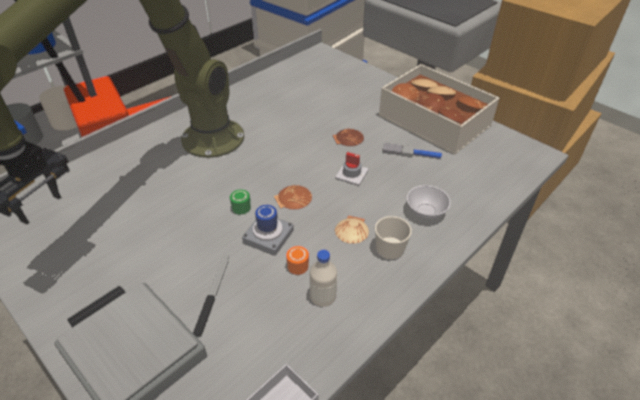

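View pics/top0.png

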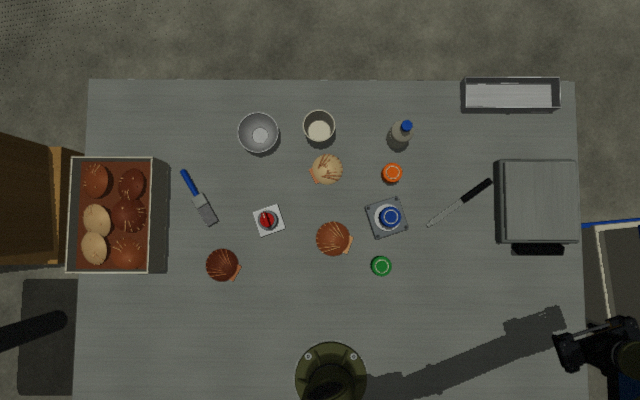

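Scene view: red knob at (352,162), blue cell at (266,217). Top view: red knob (267,219), blue cell (390,215). Things that could be mistaken for the cell, top-view pixels: green cap (381,266), orange cap (392,173) and the blue sanitiser cap (406,126). The blue brush handle (192,185) is also blue. I choose (390,215), which is blue, stands on the grey block and has a flange. I'll check it in one close crop.

```bash
cat > h.py <<'E'
from bench import *
import cv2,numpy as np
def cam(n):
    c=calibration(n);R=cv2.Rodrigues(np.array(c["rvec"],float))[0];t=np.array(c["tvec"],float)
    K=np.array([[c["fx"],0,c["cx"]],[0,c["fy"],c["cy"]],[0,0,1.]]);return K,R,t
def ray(n,p):
    K,R,t=cam(n);return -R.T@t,R.T@np.linalg.inv(K)@np.array([p[0],p[1],1.])
def plane(n,p,z):
    o,d=ray(n,p);return o+d*(z-o[2])/d[2]
def tri(p,q):
    o,d=ray("scene",p);o2,d2=ray("top",q)
    s=np.linalg.lstsq(np.c_[d,-d2],o2-o,rcond=None)[0];a=o+d*s[0];b=o2+d2*s[1];return (a+b)/2,np.linalg.norm(a-b)
def blobs(im,col,roi):
    x0,y0,x1,y1=roi;h=cv2.cvtColor(im[y0:y1,x0:x1],cv2.COLOR_BGR2HSV);H,S,V=cv2.split(h)
    m=((H>105)&(H<130)&(S>110)) if col=="b" else (((H<8)|(H>172))&(S>150)&(V>60))
    m=m.astype(np.uint8);n,l,st,ce=cv2.connectedComponentsWithStats(m);i=1+np.argmax(st[1:,4])
    ys,xs=np.where(l==i);return np.c_[xs+x0,ys+y0].astype(float)
E
python3 - <<'E'
from h import *
T=cv2.imread("pics/top0.png");S=cv2.imread("pics/scene0.png")
for c,rs,rt in(("b",(245,195,290,240),(365,190,415,240)),("r",(335,145,370,185),(250,202,285,236))):
    a=blobs(S,c,rs);b=blobs(T,c,rt)
    print(c,len(a),a.min(0),a.max(0),a.mean(0),len(b),b.min(0),b.max(0),b.mean(0))
    print(tri(a.mean(0),b.mean(0)))
    if c=="r":
        m=b.mean(0);w,v=np.linalg.eigh(np.cov((b-m).T));print(w,v[:,1])
A=[T[195:240,240:300],T[190:242,360:420],S[140:190,330:380],S[190:255,240:300]]
A=[cv2.resize(x,(400,300),interpolation=cv2.INTER_CUBIC) for x in A]
cv2.imwrite("pics/c1.png",np.vstack([np.hstack(A[:2]),np.hstack(A[2:])]))
E
```

```text
b 72 [256. 207.] [275. 220.] [266.29166667 216.15277778] 164 [379. 207.] [400. 226.] [388.82317073 216.83536585]
(array([ 0.49700396, -0.17197779,  0.0833584 ]), np.float64(0.002452376465412453))
r 32 [347. 162.] [356. 166.] [350.9375  164.40625] 135 [260. 212.] [273. 226.] [266.40740741 219.4962963 ]
(array([0.48652811, 0.19740745, 0.04323649]), np.float64(0.006856184387154675))
[12.70606931 13.475578  ] [-0.98468176 -0.17436123]
```

View pics/c1.png

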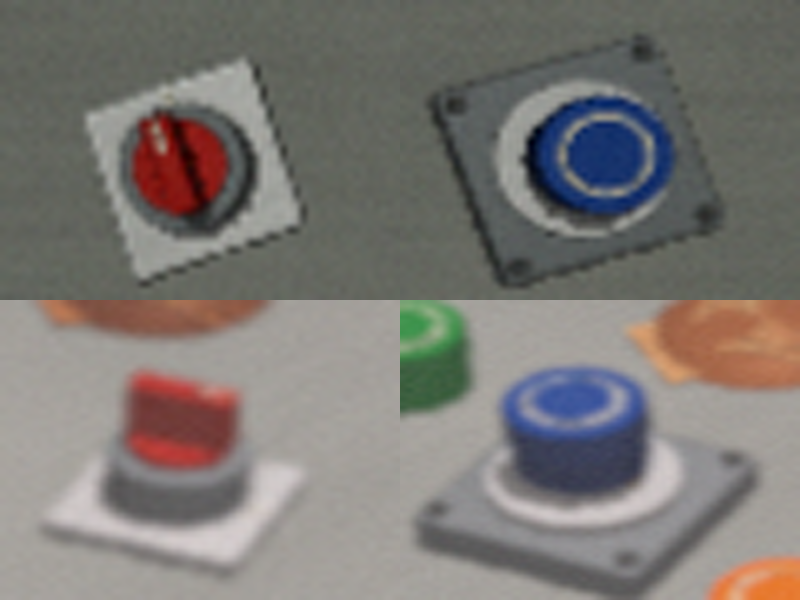

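The crop shows the blue cap with its white ring on the grey flange and block, and the red wing knob with its white mark at the far (+x) end, on a white foot. The choice of cell is right. Next I triangulate the features I read from it.

```bash
python3 - <<'E'
from h import *
f=lambda n,p,q,z:print(n,*[np.round(v,4) for v in tri(p,q)],"planes",plane("scene",p,z)[:2].round(4),plane("top",q,z)[:2].round(4))
f("celltop",(265.1,211.2),(390.3,216.3),.104)
f("head",(267.4,232.8),(385.9,217.7),.03)
f("foot",(351.1,172.4),(268.7,219.9),.01)
top=lambda x,y:(240+x*.15-.5,195+y*.15-.5)
f("wing",(352.9,153.2),top(172,163),.087)
c=[plane("top",top(*p),.01)[:2] for p in[(88,118),(247,60),(303,220),(140,280)]]
for i in range(4):
    d=c[(i+1)%4]-c[i];print("foot edge",np.linalg.norm(d).round(4),np.degrees(np.arctan2(d[1],d[0])).round(1)%90)
a=plane("top",top(150,120),.087);b=plane("top",top(188,208),.087);print("wing",a,b,np.degrees(np.arctan2(*(a-b)[1::-1])))
t=plane("top",(390.3,216.3),.104)
s=get_state();R=cv2.Rodrigues(s["tool_rot"])[0];print(R.round(3))
E
```

```text
celltop [ 0.4975 -0.1735  0.1044] 0.004 planes [ 0.4957 -0.1747] [ 0.4988 -0.1721]
head [ 0.4961 -0.1738  0.0154] 0.0026 planes [ 0.506  -0.1827] [ 0.4966 -0.1705]
foot [0.4873 0.1965 0.0099] 0.003 planes [0.4865 0.1952] [0.4884 0.1975]
wing [0.4893 0.1959 0.0914] 0.0006 planes [0.4856 0.1999] [0.4896 0.1968]
foot edge 0.0802 20.400000000000006
foot edge 0.0807 20.0
foot edge 0.082 20.5
foot edge 0.0809 18.8
wing [0.50873025 0.20691521 0.087     ] [0.46963426 0.18931957 0.087     ] 24.230713871519548
[[-0.001  0.953  0.302]
 [ 0.002  0.302 -0.953]
 [-1.    -0.    -0.002]]
```

Call:
play_rows(
  targets=[
    {"claw":0,"linear":[-0.15,1,0],"rotation":[0,0,0]},
    {"claw":0,"linear":[-0.15,1,0],"rotation":[0,0,0]},
    {"claw":0,"linear":[-0.15,1,0],"rotation":[0,0,0]},
    {"claw":0,"linear":[-0.15,1,0],"rotation":[0,0,0]},
    {"claw":0,"linear":[-0.15,1,0],"rotation":[0,0,0]},
    {"claw":0,"linear":[-0.15,1,0],"rotation":[0,0,0]},
    {"claw":0,"linear":[-0.15,1,0],"rotation":[0,0,0]},
    {"claw":0,"linear":[-0.15,1,0],"rotation":[0,0,0]},
    {"claw":0,"linear":[-0.15,1,0],"rotation":[0,0,0]},
    {"claw":0,"linear":[-0.15,1,0],"rotation":[0,0,0]},
  ],
)

```text
time: 0.93
position: [0.432, -0.5445, 0.2512]
tool_rot: [0.997, 1.35, -0.996]
ft_force: [0.0, -0.6, 0.5]
grip_width: 0.998
```

Call:
play_rows(
  targets=[
    {"claw":0,"linear":[0,0.4,-0.98],"rotation":[0,0,0]},
    {"claw":0,"linear":[0,0.4,-0.98],"rotation":[0,0,0]},
    {"claw":0,"linear":[0,0.4,-0.98],"rotation":[0,0,0]},
    {"claw":0,"linear":[0,0.4,-0.98],"rotation":[0,0,0]},
    {"claw":0,"linear":[0,0.4,-0.98],"rotation":[0,0,0]},
    {"claw":0,"linear":[0,0.4,-0.98],"rotation":[0,0,0]},
    {"claw":0,"linear":[0,0.4,-0.98],"rotation":[0,0,0]},
    {"claw":0,"linear":[0,0.4,-0.98],"rotation":[0,0,0]},
    {"claw":0,"linear":[0,0.4,-0.98],"rotation":[0,0,0]},
    {"claw":0,"linear":[0,0.4,-0.98],"rotation":[0,0,0]},
  ],
)

```text
time: 1.77
position: [0.4614, -0.2683, 0.2448]
tool_rot: [0.999, 1.363, -0.992]
ft_force: [-0.0, -0.0, -0.0]
grip_width: 1.001
```

Call:
play_rows(
  targets=[
    {"claw":0,"linear":[0,0.4,-0.98],"rotation":[0,0,0]},
    {"claw":0,"linear":[0,0.4,-0.98],"rotation":[0,0,0]},
    {"claw":0,"linear":[0,0.4,-0.98],"rotation":[0,0,0]},
    {"claw":0,"linear":[0,0.4,-0.98],"rotation":[0,0,0]},
    {"claw":0,"linear":[0,0.4,-0.98],"rotation":[0,0,0]},
    {"claw":0,"linear":[0,0.4,-0.98],"rotation":[0,0,0]},
    {"claw":0,"linear":[0,0.4,-0.98],"rotation":[0,0,0]},
    {"claw":0,"linear":[0,0.4,-0.98],"rotation":[0,0,0]},
    {"claw":0,"linear":[0,0.4,-0.98],"rotation":[0,0,0]},
    {"claw":0,"linear":[0,0.4,-0.98],"rotation":[0,0,0]},
  ],
)

```text
time: 2.6
position: [0.4829, 0.0091, 0.2462]
tool_rot: [0.997, 1.368, -0.997]
ft_force: [-0.1, 0.4, 0.9]
grip_width: 0.997
```

Call:
play_rows(
  targets=[
    {"claw":0,"linear":[0,0.4,-0.98],"rotation":[0,0,0]},
    {"claw":0,"linear":[0,0.4,-0.98],"rotation":[0,0,0]},
    {"claw":0,"linear":[0,0.4,-0.98],"rotation":[0,0,0]},
    {"claw":0,"linear":[0,0.4,-0.98],"rotation":[0,0,0]},
    {"claw":0,"linear":[0,0.4,-0.98],"rotation":[0,0,0]},
    {"claw":0,"linear":[0,0.4,-0.98],"rotation":[0,0,0]},
    {"claw":0,"linear":[0,0.4,-0.98],"rotation":[0,0,0]},
    {"claw":0,"linear":[0,0,0],"rotation":[0,0,0]},
  ],
)

```text
time: 3.27
position: [0.4969, 0.2083, 0.2475]
tool_rot: [0.992, 1.374, -0.993]
ft_force: [-0.7, 0.7, -0.3]
grip_width: 0.997
```

```bash
cat > st.py <<'E'
from h import *
import sys
s=get_state();R=cv2.Rodrigues(s["tool_rot"])[0];p=s["position"]
print(s["time"],p.round(4),"q",s["joint_positions"].round(2),"F",s["ft_force"].round(1),"M",s["torque"].round(2),"w",s["grip_width"]*87)
print("yaw y",np.degrees(np.arctan2(R[1,1],R[0,1])).round(1),"x axis",R[:,0].round(3))
if len(sys.argv)>3:print("tool units to goal",(R.T@(np.array(sys.argv[1:4],float)-p)/.025).round(2))
E
python3 st.py .489 .1965 .15
```

```text
3.2667 [0.4969 0.2083 0.2475] q [ 0.27  0.15 -0.76  1.65  0.07  1.4  -1.77] F [-0.7  0.7 -0.3] M [0.   0.01 0.02] w 86.74339293502281
yaw y 17.1 x axis [-0.031  0.022 -0.999]
tool units to goal [ 3.9  -0.35  0.48]
```

Call:
play_rows(
  targets=[
    {"claw":0,"linear":[0,-0.35,0.48],"rotation":[0,-0.019,0.015]},
    {"claw":0,"linear":[0,0,0],"rotation":[-0.079,0,0]},
    {"claw":0,"linear":[0,0,0],"rotation":[-0.079,0,0]},
    {"claw":0,"linear":[0,0,0],"rotation":[-0.079,0,0]},
    {"claw":0,"linear":[0,0,0],"rotation":[-0.079,0,0]},
    {"claw":0,"linear":[0,0,0],"rotation":[-0.079,0,0]},
    {"claw":0,"linear":[0,0,0],"rotation":[-0.079,0,0]},
    {"claw":0,"linear":[0,0,0],"rotation":[-0.079,0,0]},
    {"claw":0,"linear":[0,0,0],"rotation":[-0.079,0,0]},
    {"claw":0,"linear":[0,0,0],"rotation":[-0.079,0,0]},
  ],
)

```text
time: 4.1
position: [0.4881, 0.1931, 0.2427]
tool_rot: [0.109, 1.574, -0.115]
ft_force: [-0.4, 0.3, 0.2]
grip_width: 1.006
```

Call:
play_rows(
  targets=[
    {"claw":0,"linear":[0,0,0],"rotation":[-0.079,0,0]},
    {"claw":0,"linear":[0,0,0],"rotation":[-0.079,0,0]},
    {"claw":0,"linear":[0,0,0],"rotation":[-0.079,0,0]},
    {"claw":0,"linear":[0,0,0],"rotation":[-0.079,0,0]},
    {"claw":0,"linear":[0,0,0],"rotation":[-0.079,0,0]},
    {"claw":0,"linear":[0,0,0],"rotation":[-0.079,0,0]},
    {"claw":0,"linear":[0,0,0],"rotation":[-0.079,0,0]},
    {"claw":0,"linear":[0,0,0],"rotation":[-0.079,0,0]},
    {"claw":0,"linear":[0,0,0],"rotation":[-0.079,0,0]},
    {"claw":0,"linear":[0,0,0],"rotation":[-0.079,0,0]},
  ],
)

```text
time: 4.93
position: [0.4855, 0.1874, 0.2385]
tool_rot: [-0.863, 1.41, 0.864]
ft_force: [0.5, 0.2, 1.1]
grip_width: 0.997
```

Call:
play_rows(
  targets=[
    {"claw":0,"linear":[0,0,0],"rotation":[-0.079,0,0]},
    {"claw":0,"linear":[0,0,0],"rotation":[-0.079,0,0]},
    {"claw":0,"linear":[0,0,0],"rotation":[-0.079,0,0]},
    {"claw":0,"linear":[0,0,0],"rotation":[-0.079,0,0]},
    {"claw":0,"linear":[0,0,0],"rotation":[-0.079,0,0]},
    {"claw":0,"linear":[0,0,0],"rotation":[-0.079,0,0]},
    {"claw":0,"linear":[0,0,0],"rotation":[0,0,0]},
  ],
)

```text
time: 5.52
position: [0.4837, 0.1834, 0.2356]
tool_rot: [-1.417, 1.08, 1.432]
ft_force: [0.3, -0.3, 1.0]
grip_width: 0.996
```

```bash
python3 st.py .489 .1965 .15
```

```text
5.5167 [0.4837 0.1834 0.2356] q [ 0.5   0.13 -0.98  1.71  0.11  1.38  1.36] F [ 0.3 -0.3  1. ] M [ 0.15 -0.16  0.01] w 86.66447123646617
yaw y -163.4 x axis [-0.019 -0.012 -1.   ]
tool units to goal [ 3.41 -0.43  0.46]
```

Call:
play_rows(
  targets=[
    {"claw":0,"linear":[0,-0.43,0.46],"rotation":[-0.039,-0.004,-0.014]},
    {"claw":0,"linear":[0.8,0,0],"rotation":[0,0,0]},
    {"claw":0,"linear":[0.8,0,0],"rotation":[0,0,0]},
    {"claw":0,"linear":[0.8,0,0],"rotation":[0,0,0]},
    {"claw":0,"linear":[0.8,0,0],"rotation":[0,0,0]},
    {"claw":0.3,"linear":[0,0,0],"rotation":[0,0,0]},
  ],
)

```text
time: 6.02
position: [0.4918, 0.1957, 0.1524]
tool_rot: [-1.449, 1.033, 1.446]
ft_force: [-0.8, -0.3, -1.0]
grip_width: 0.976
```

```bash
python3 st.py .489 .1965 .061; python3 - <<'E'
from h import *
T=get_image("top")[180:250,215:315];S=get_image("scene")[110:200,290:410]
cv2.imwrite("pics/c2.png",np.hstack([cv2.resize(T,(400,280),interpolation=cv2.INTER_CUBIC),cv2.resize(S,(373,280),interpolation=cv2.INTER_CUBIC)]))
E
```

```text
6.0167 [0.4918 0.1957 0.1524] q [ 0.45  0.22 -0.97  1.82  0.2   1.2   1.32] F [-0.8 -0.3 -1. ] M [ 0.11 -0.06 -0.07] w 84.93974449489559
yaw y -161.1 x axis [ 0.002  0.    -1.   ]
tool units to goal [3.66 0.1  0.07]
```

View pics/c2.png

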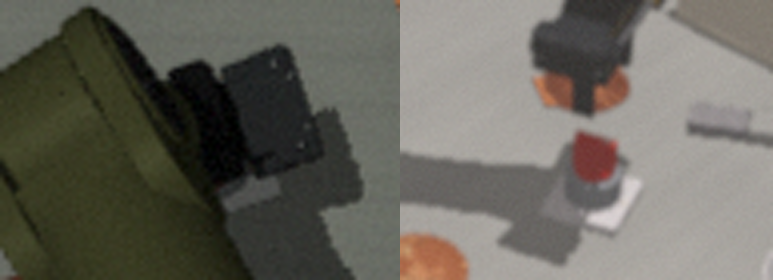

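The gripper hangs right above the knob (scene crop: fingers about (585,90), wing about (595,155)). I'll descend and close gently.

Call:
play_rows(
  newtons=5,
  targets=[
    {"claw":0,"linear":[0.73,0.1,0.07],"rotation":[-0.012,0,0]},
    {"claw":0,"linear":[0.73,0,0],"rotation":[0,0,0]},
    {"claw":0,"linear":[0.73,0,0],"rotation":[0,0,0]},
    {"claw":0,"linear":[0.73,0,0],"rotation":[0,0,0]},
    {"claw":0,"linear":[0.7,0,0],"rotation":[0,0,0]},
    {"claw":0.5,"linear":[0,0,0],"rotation":[0,0,0]},
  ],
)

```text
time: 6.62
position: [0.5003, 0.1998, 0.0731]
tool_rot: [-1.466, 1.01, 1.435]
ft_force: [-0.6, -0.5, -0.1]
grip_width: 0.973
```

```bash
python3 st.py .489 .1965 .061
```

```text
6.6167 [0.5003 0.1998 0.0731] q [ 0.38  0.33 -0.93  1.9   0.31  1.04  1.24] F [-0.6 -0.5 -0.1] M [ 0.09 -0.05 -0.02] w 84.6512359601824
yaw y -160.6 x axis [ 0.024  0.004 -1.   ]
tool units to goal [0.47 0.48 0.03]
```

Call:
play_rows(
  targets=[
    {"claw":0.5,"linear":[0.45,0.48,0.03],"rotation":[0,-0.003,0.015]},
    {"claw":0.7,"linear":[0,0,0],"rotation":[0,0,0]},
  ],
)

```text
time: 6.78
position: [0.4898, 0.1968, 0.0635]
tool_rot: [-1.453, 1.028, 1.452]
ft_force: [-1.5, -1.2, -0.5]
grip_width: 0.855
```

```bash
python3 st.py .489 .1965 .061
```

```text
6.7833 [0.4898 0.1968 0.0635] q [ 0.38  0.34 -0.93  1.91  0.31  1.05  1.23] F [-1.5 -1.2 -0.5] M [ 0.01 -0.05 -0.04] w 74.34663640430679
yaw y -160.7 x axis [ 0.001  0.001 -1.   ]
tool units to goal [ 0.1   0.03 -0.  ]
```

Well aligned. Now I close.

Call:
play_rows(
  newtons=5,
  targets=[
    {"claw":1,"linear":[0.03,0.0,0],"rotation":[0,0,0]},
    {"claw":1,"linear":[0,0,0],"rotation":[0,0,0]},
    {"claw":1,"linear":[0,0,0],"rotation":[0,0,0]},
    {"claw":1,"linear":[0,0,0],"rotation":[0,0,0]},
    {"claw":1,"linear":[0,0,0],"rotation":[0,0,0]},
    {"claw":1,"linear":[0,0,0],"rotation":[0,0,0]},
  ],
)

```text
time: 7.28
position: [0.493, 0.1977, 0.0675]
tool_rot: [-1.455, 1.024, 1.445]
ft_force: [-0.2, -0.8, 0.8]
grip_width: 0.403
```

```bash
python3 st.py .489 .1965 .061
```

```text
7.2833 [0.493  0.1977 0.0675] q [ 0.39  0.33 -0.93  1.9   0.31  1.05  1.23] F [-0.2 -0.8  0.8] M [ 0.07 -0.15 -0.  ] w 35.07756822834954
yaw y -160.8 x axis [ 0.009  0.003 -1.   ]
tool units to goal [0.26 0.17 0.01]
```

Call:
play_rows(
  newtons=5,
  targets=[
    {"claw":1,"linear":[0.26,0.17,0],"rotation":[0,0,0.006]},
    {"claw":1,"linear":[0.02,0.02,0],"rotation":[0,0,0.001]},
    {"claw":1,"linear":[0.02,0.02,0],"rotation":[0,0,0.001]},
    {"claw":1,"linear":[0.02,0.02,0],"rotation":[0,0,0.001]},
    {"claw":1,"linear":[0.02,0.02,0],"rotation":[0,0,0.001]},
  ],
)

```text
time: 7.7
position: [0.488, 0.1985, 0.0602]
tool_rot: [-1.45, 1.032, 1.456]
ft_force: [-0.0, -1.6, 5.1]
grip_width: 0.162
```

```bash
python3 st.py .489 .1965 .061
```

```text
7.7 [0.488  0.1985 0.0602] q [ 0.38  0.34 -0.93  1.91  0.31  1.05  1.23] F [-0.  -1.6  5.1] M [-0.07 -0.13  0.03] w 14.077907440175789
yaw y -160.7 x axis [-0.004  0.001 -1.   ]
tool units to goal [-0.03 -0.01 -0.09]
```

Call:
play_rows(
  newtons=20,
  targets=[
    {"claw":1,"linear":[0,0,0],"rotation":[0,0,0]},
    {"claw":1,"linear":[0,0,0],"rotation":[0.07,0,0]},
    {"claw":1,"linear":[0,0,0],"rotation":[0.07,0,0]},
    {"claw":1,"linear":[0,0,0],"rotation":[0.07,0,0]},
    {"claw":1,"linear":[0,0,0],"rotation":[0.07,0,0]},
    {"claw":1,"linear":[0,0,0],"rotation":[0.07,0,0]},
  ],
)

```text
time: 8.2
position: [0.4881, 0.1981, 0.0603]
tool_rot: [-1.032, 1.315, 1.037]
ft_force: [-0.3, -0.1, 1.9]
grip_width: 0.159
```

```bash
python3 st.py .488 .1985 .060
```

```text
8.2 [0.4881 0.1981 0.0603] q [ 0.29  0.31 -0.82  1.91  0.26  1.03  0.7 ] F [-0.3 -0.1  1.9] M [ 0.14 -0.13  0.13] w 13.823989760384928
yaw y 166.5 x axis [-0.004  0.    -1.   ]
tool units to goal [0.01 0.01 0.02]
```

Call:
play_rows(
  targets=[
    {"claw":1,"linear":[0,0,0],"rotation":[0.07,0,0]},
    {"claw":1,"linear":[0,0,0],"rotation":[0.07,0,0]},
    {"claw":1,"linear":[0,0,0],"rotation":[0.07,0,0]},
    {"claw":1,"linear":[0,0,0],"rotation":[0.07,0,0]},
    {"claw":1,"linear":[0,0,0],"rotation":[0.07,0,0]},
  ],
)

```text
time: 8.62
position: [0.4878, 0.1977, 0.0603]
tool_rot: [-0.593, 1.493, 0.594]
ft_force: [-0.1, 0.3, 2.8]
grip_width: 0.159
```

```bash
python3 st.py .488 .1985 .060
```

```text
8.6167 [0.4878 0.1977 0.0603] q [ 0.21  0.29 -0.73  1.91  0.22  1.03  0.15] F [-0.1  0.3  2.8] M [ 0.12 -0.08  0.07] w 13.846988579172235
yaw y 133.5 x axis [-0.005 -0.001 -1.   ]
tool units to goal [0.01 0.02 0.03]
```

Call:
play_rows(
  targets=[
    {"claw":1,"linear":[0,0,0],"rotation":[0.05,0,0]},
    {"claw":1,"linear":[0,0,0],"rotation":[0.05,0,0]},
    {"claw":1,"linear":[0,0,0],"rotation":[0.05,0,0]},
    {"claw":1,"linear":[0,0,0],"rotation":[0.05,0,0]},
  ],
)

```text
time: 8.95
position: [0.4883, 0.197, 0.0603]
tool_rot: [-0.343, 1.548, 0.338]
ft_force: [-1.7, 2.4, 1.9]
grip_width: 0.213
```

```bash
python3 st.py .488 .1985 .060
```

```text
8.95 [0.4883 0.197  0.0603] q [ 0.17  0.27 -0.68  1.92  0.2   1.02 -0.16] F [-1.7  2.4  1.9] M [0.44 0.17 0.86] w 18.516594382894745
yaw y 114.9 x axis [-0.003 -0.004 -1.   ]
tool units to goal [0.01 0.06 0.02]
```

The stop was felt: 84° turned against the 70° range, the jaws were pried to 18.5 mm and the moment was 0.86 N m. I let go now.

Call:
play_rows(
  targets=[
    {"claw":0,"linear":[0,0,0],"rotation":[0,0,0]},
    {"claw":0,"linear":[0,0,0],"rotation":[0,0,0]},
    {"claw":0,"linear":[0,0,0],"rotation":[0,0,0]},
    {"claw":0,"linear":[0,0,0],"rotation":[0,0,0]},
    {"claw":0,"linear":[0,0,0],"rotation":[0,0,0]},
    {"claw":0,"linear":[0,0,0],"rotation":[0,0,0]},
    {"claw":0,"linear":[0,0,0],"rotation":[0,0,0]},
    {"claw":0,"linear":[0,0,0],"rotation":[0,0,0]},
    {"claw":0,"linear":[0,0,0],"rotation":[0,0,0]},
    {"claw":0,"linear":[0,0,0],"rotation":[0,0,0]},
  ],
)

```text
time: 9.78
position: [0.4867, 0.1959, 0.0585]
tool_rot: [-0.346, 1.551, 0.342]
ft_force: [-0.7, 0.4, 0.7]
grip_width: 0.887
```

Call:
play_rows(
  targets=[
    {"claw":0,"linear":[-0.8,0,0],"rotation":[0,0,0]},
    {"claw":0,"linear":[-0.8,0,0],"rotation":[0,0,0]},
    {"claw":0,"linear":[-0.8,0,0],"rotation":[0,0,0]},
    {"claw":0,"linear":[-0.8,0,0],"rotation":[0,0,0]},
    {"claw":0,"linear":[-0.8,0,0],"rotation":[0,0,0]},
    {"claw":0,"linear":[-0.8,0,0],"rotation":[0,0,0]},
    {"claw":0,"linear":[-0.8,0,0],"rotation":[0,0,0]},
  ],
)

```text
time: 10.37
position: [0.484, 0.1936, 0.1986]
tool_rot: [-0.348, 1.564, 0.341]
ft_force: [-0.1, -0.9, 0.9]
grip_width: 0.998
```

```bash
python3 st.py .498 -.173 .2
```

```text
10.3667 [0.484  0.1936 0.1986] q [ 0.22  0.13 -0.7   1.76  0.08  1.3  -0.06] F [-0.1 -0.9  0.9] M [-0.03 -0.18  0.04] w 86.82951981880029
yaw y 115.1 x axis [-0.019 -0.009 -1.   ]
tool units to goal [  0.06 -13.52  -5.71]
```

Call:
play_rows(
  targets=[
    {"claw":0,"linear":[0,-0.9,-0.38],"rotation":[0,0,0]},
    {"claw":0,"linear":[0,-0.9,-0.38],"rotation":[0,0,0]},
    {"claw":0,"linear":[0,-0.9,-0.38],"rotation":[0,0,0]},
    {"claw":0,"linear":[0,-0.9,-0.38],"rotation":[0,0,0]},
    {"claw":0,"linear":[0,-0.9,-0.38],"rotation":[0,0,0]},
    {"claw":0,"linear":[0,-0.9,-0.38],"rotation":[0,0,0]},
    {"claw":0,"linear":[0,-0.9,-0.38],"rotation":[0,0,0]},
    {"claw":0,"linear":[0,-0.9,-0.38],"rotation":[0,0,0]},
    {"claw":0,"linear":[0,-0.9,-0.38],"rotation":[0,0,0]},
    {"claw":0,"linear":[0,-0.9,-0.38],"rotation":[0,0,0]},
  ],
)

```text
time: 11.2
position: [0.4973, -0.0524, 0.208]
tool_rot: [-0.358, 1.547, 0.351]
ft_force: [-0.3, 0.4, 0.2]
grip_width: 0.997
```

Call:
play_rows(
  targets=[
    {"claw":0,"linear":[0,-0.9,-0.38],"rotation":[0,0,0]},
    {"claw":0,"linear":[0,-0.9,-0.38],"rotation":[0,0,0]},
    {"claw":0,"linear":[0,-0.9,-0.38],"rotation":[0,0,0]},
    {"claw":0,"linear":[0,-0.9,-0.38],"rotation":[0,0,0]},
    {"claw":0,"linear":[0,-0.5,-0.3],"rotation":[0,0,0]},
    {"claw":0,"linear":[0,0,0],"rotation":[0,0,0]},
  ],
)

```text
time: 11.7
position: [0.499, -0.1775, 0.2087]
tool_rot: [-0.354, 1.55, 0.341]
ft_force: [-0.1, 0.1, 0.0]
grip_width: 1.0
```

```bash
python3 st.py .498 -.173 .12; python3 - <<'E'
from h import *
T=get_image("top")[195:240,240:300];S=get_image("scene")[150:250,230:370]
cv2.imwrite("pics/c3.png",np.hstack([cv2.resize(T,(373,280),interpolation=cv2.INTER_CUBIC),cv2.resize(S,(392,280),interpolation=cv2.INTER_CUBIC)]))
E
```

```text
11.7 [ 0.499  -0.1775  0.2087] q [ 0.63  0.09 -0.37  1.76  0.05  1.3   0.7 ] F [-0.1  0.1  0. ] M [-0.02 -0.09 -0.01] w 86.97336108683488
yaw y 115.4 x axis [-0.005 -0.01  -1.   ]
tool units to goal [3.55 0.2  0.07]
```

View pics/c3.png

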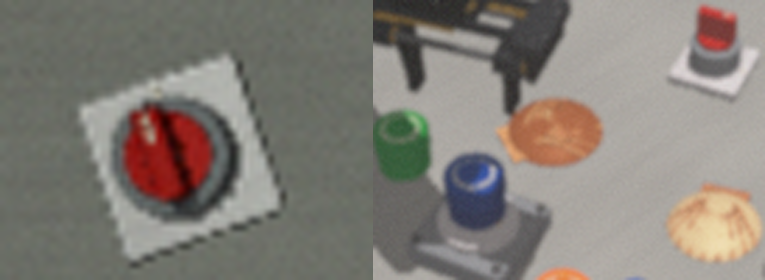

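The knob is back at rest: its white mark points along the foot as before. The blue cell is untouched under the open gripper. I descend onto it.

Call:
play_rows(
  targets=[
    {"claw":0,"linear":[0.8,0.2,0.07],"rotation":[0,0,0]},
    {"claw":0,"linear":[0.8,0,0],"rotation":[0,0,0]},
    {"claw":0,"linear":[0.8,0,0],"rotation":[0,0,0]},
    {"claw":0,"linear":[0.8,0,0],"rotation":[0,0,0]},
  ],
)

```text
time: 12.13
position: [0.5043, -0.1619, 0.1322]
tool_rot: [-0.365, 1.536, 0.348]
ft_force: [1.1, 0.7, -0.6]
grip_width: 1.001
```

```bash
python3 st.py .498 -.173 .072
```

```text
12.1333 [ 0.5043 -0.1619  0.1322] q [ 0.61  0.14 -0.38  1.86  0.07  1.14  0.66] F [ 1.1  0.7 -0.6] M [ 0.05 -0.11 -0.01] w 87.0713215730101
yaw y 116.1 x axis [ 0.007 -0.009 -1.   ]
tool units to goal [ 2.41 -0.26 -0.43]
```

Call:
play_rows(
  targets=[
    {"claw":0,"linear":[0,-0.26,-0.43],"rotation":[0,0.001,0.007]},
    {"claw":0,"linear":[0.6,-0.05,-0.08],"rotation":[0,0,0.002]},
    {"claw":0,"linear":[0.6,-0.05,-0.08],"rotation":[0,0,0.002]},
    {"claw":0,"linear":[0.6,-0.05,-0.08],"rotation":[0,0,0.002]},
  ],
)

```text
time: 12.47
position: [0.4945, -0.1673, 0.0844]
tool_rot: [-0.358, 1.54, 0.379]
ft_force: [0.6, 0.2, 0.2]
grip_width: 0.995
```

```bash
python3 st.py .498 -.173 .072
```

```text
12.4667 [ 0.4945 -0.1673  0.0844] q [ 0.62  0.19 -0.37  1.91  0.07  1.06  0.69] F [0.6 0.2 0.2] M [-0.07 -0.17  0.05] w 86.56905560945856
yaw y 116.9 x axis [-0.004  0.013 -1.   ]
tool units to goal [ 0.49 -0.27  0.02]
```

Call:
play_rows(
  newtons=6,
  targets=[
    {"claw":0,"linear":[0.45,-0.27,0.02],"rotation":[0,0.001,-0.008]},
    {"claw":0.6,"linear":[0.0,0,0],"rotation":[0,0,0]},
    {"claw":0.6,"linear":[0.0,0,0],"rotation":[0,0,0]},
  ],
)

```text
time: 12.72
position: [0.4964, -0.1661, 0.0699]
tool_rot: [-0.369, 1.541, 0.38]
ft_force: [-0.1, 0.4, -0.3]
grip_width: 0.918
```

```bash
python3 st.py .498 -.173 .072
```

```text
12.7167 [ 0.4964 -0.1661  0.0699] q [ 0.62  0.21 -0.37  1.92  0.08  1.03  0.68] F [-0.1  0.4 -0.3] M [ 0.01 -0.15  0.03] w 79.8832651060761
yaw y 117.3 x axis [-0.005  0.006 -1.   ]
tool units to goal [-0.09 -0.27 -0.07]
```

Call:
play_rows(
  newtons=6,
  targets=[
    {"claw":0.5,"linear":[-0.09,-0.3,-0.07],"rotation":[0,0,-0.004]},
    {"claw":0.5,"linear":[0.0,0,0],"rotation":[0,0,0]},
  ],
)

```text
time: 12.88
position: [0.4993, -0.1715, 0.0734]
tool_rot: [-0.377, 1.538, 0.378]
ft_force: [0.5, -0.0, 0.9]
grip_width: 0.781
```

```bash
python3 st.py .498 -.173 .072
```

```text
12.8833 [ 0.4993 -0.1715  0.0734] q [ 0.62  0.21 -0.37  1.91  0.09  1.03  0.69] F [ 0.5 -0.   0.9] M [-0.05 -0.14  0.02] w 67.92914370609657
yaw y 117.6 x axis [-0.001  0.    -1.   ]
tool units to goal [ 0.06 -0.03 -0.07]
```

Call:
play_rows(
  newtons=6,
  targets=[
    {"claw":1,"linear":[0.06,-0.05,-0.07],"rotation":[0,0,0]},
    {"claw":1,"linear":[0.0,0,0],"rotation":[0,0,0]},
    {"claw":1,"linear":[0.0,0,0],"rotation":[0,0,0]},
    {"claw":1,"linear":[0.0,0,0],"rotation":[0,0,0]},
  ],
)

```text
time: 13.22
position: [0.4986, -0.1735, 0.0735]
tool_rot: [-0.378, 1.537, 0.377]
ft_force: [-1.2, 0.6, -2.7]
grip_width: 0.688
```

```bash
python3 st.py .498 -.173 .072;python3 - <<'E'
from h import *
S=get_image("scene")[170:270,220:320];T=get_image("top")[175:255,350:430]
cv2.imwrite("pics/c4.png",np.hstack([cv2.resize(x,(400,400),interpolation=cv2.INTER_CUBIC) for x in(S,T)]))
E
```

```text
13.2167 [ 0.4986 -0.1735  0.0735] q [ 0.62  0.21 -0.37  1.91  0.09  1.03  0.69] F [-1.2  0.6 -2.7] M [-0.02 -0.15 -0.05] w 59.82280400622765
yaw y 117.6 x axis [ 0.001 -0.    -1.   ]
tool units to goal [ 0.06  0.03 -0.01]
```

View pics/c4.png

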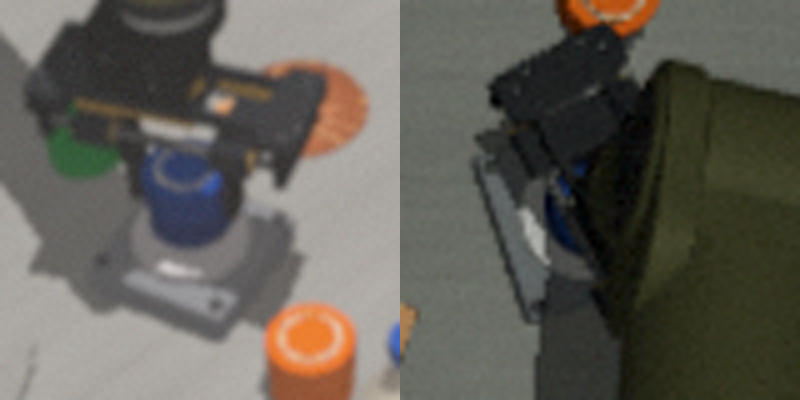

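The cell is gripped: 60 mm opening, pads on the knurl, orange and green caps clear. I firm the grip and press lightly to test the force.

Call:
play_rows(
  newtons=30,
  targets=[
    {"claw":1,"linear":[0,0,0],"rotation":[0,0,0]},
    {"claw":1,"linear":[0.08,0,0],"rotation":[0,0,0]},
    {"claw":1,"linear":[0.08,0,0],"rotation":[0,0,0]},
    {"claw":1,"linear":[0.08,0,0],"rotation":[0.03,0,0]},
    {"claw":1,"linear":[0.08,0,0],"rotation":[0.03,0,0]},
  ],
)

```text
time: 13.73
position: [0.4996, -0.1739, 0.0707]
tool_rot: [-0.304, 1.549, 0.3]
ft_force: [-5.5, -1.1, 10.4]
grip_width: 0.681
```

```bash
python3 st.py .4986 -.1735 .0715
```

```text
13.7333 [ 0.4996 -0.1739  0.0707] q [ 0.61  0.22 -0.36  1.92  0.09  1.02  0.6 ] F [-5.5 -1.1 10.4] M [-0.14  0.96  0.15] w 59.22203774006992
yaw y 112.1 x axis [ 0.001 -0.002 -1.   ]
tool units to goal [-0.03  0.03 -0.03]
```

Call:
play_rows(
  targets=[
    {"claw":1,"linear":[0.07,0,-0.04],"rotation":[0.04,0,0]},
    {"claw":1,"linear":[0.07,0,0],"rotation":[0.04,0,0]},
    {"claw":1,"linear":[0.07,0,0],"rotation":[0.04,0,0]},
    {"claw":1,"linear":[0.07,0,0],"rotation":[0.04,0,0]},
  ],
)

```text
time: 14.07
position: [0.4988, -0.1753, 0.068]
tool_rot: [-0.1, 1.568, 0.092]
ft_force: [-1.5, 0.7, 3.5]
grip_width: 0.68
```

```bash
python3 st.py .4986 -.1735 .0715
```

```text
14.0667 [ 0.4988 -0.1753  0.068 ] q [ 0.58  0.22 -0.33  1.92  0.09  1.02  0.34] F [-1.5  0.7  3.5] M [0.21 0.53 0.05] w 59.140990766658994
yaw y 97.0 x axis [ 0.001 -0.005 -1.   ]
tool units to goal [-0.14  0.07 -0.  ]
```

Call:
play_rows(
  targets=[
    {"claw":1,"linear":[0.1,0,0],"rotation":[0.02,0,0]},
    {"claw":1,"linear":[0.1,0,0],"rotation":[0.0,0,0]},
  ],
)

```text
time: 14.23
position: [0.4989, -0.1754, 0.0648]
tool_rot: [-0.072, 1.569, 0.063]
ft_force: [-3.2, 0.0, 6.7]
grip_width: 0.679
```

```bash
python3 st.py .4986 -.1735 .0715
```

```text
14.2333 [ 0.4989 -0.1754  0.0648] q [ 0.58  0.22 -0.32  1.92  0.09  1.01  0.3 ] F [-3.2  0.   6.7] M [ 0.22  0.67 -0.03] w 59.07660595204527
yaw y 94.9 x axis [ 0.001 -0.006 -1.   ]
tool units to goal [-0.27  0.07 -0.  ]
```

Call:
play_rows(
  targets=[
    {"claw":1,"linear":[0.1,0,0],"rotation":[0,0,0]},
    {"claw":1,"linear":[0.1,0,0],"rotation":[0.0,0,0]},
    {"claw":1,"linear":[0.1,0,0],"rotation":[0.0,0,0]},
  ],
)

```text
time: 14.48
position: [0.4989, -0.1753, 0.0608]
tool_rot: [-0.072, 1.571, 0.062]
ft_force: [-8.8, 2.7, 21.7]
grip_width: 0.68
```

```bash
python3 st.py .4986 -.1735 .0615
```

```text
14.4833 [ 0.4989 -0.1753  0.0608] q [ 0.58  0.22 -0.32  1.93  0.09  1.    0.3 ] F [-8.8  2.7 21.7] M [0.66 1.76 0.01] w 59.13021301867334
yaw y 94.9 x axis [-0.001 -0.006 -1.   ]
tool units to goal [-0.03  0.07 -0.  ]
```

Call:
play_rows(
  newtons=40,
  targets=[
    {"claw":1,"linear":[0.08,0,-0.03],"rotation":[0.03,0,0]},
    {"claw":1,"linear":[0.08,0,0],"rotation":[0.03,0,0]},
    {"claw":1,"linear":[0.08,0,0],"rotation":[0.03,0,0]},
  ],
)

```text
time: 14.73
position: [0.4986, -0.1754, 0.0609]
tool_rot: [0.039, 1.572, -0.052]
ft_force: [-7.3, 3.4, 14.2]
grip_width: 0.682
```

```bash
python3 st.py .4986 -.1735 .0615; python3 - <<'E'
from h import *
S=get_image("scene")[170:270,220:320]
cv2.imwrite("pics/c5.png",np.hstack([cv2.resize(x,(400,400),interpolation=cv2.INTER_CUBIC) for x in(S,)]))
E
python3 st.py
```

```text
14.7333 [ 0.4986 -0.1754  0.0609] q [ 0.56  0.22 -0.31  1.93  0.09  1.    0.15] F [-7.3  3.4 14.2] M [0.83 1.42 0.31] w 59.320640606683995
yaw y 86.7 x axis [-0.002 -0.008 -1.   ]
tool units to goal [-0.02  0.07 -0.01]
14.7833 [ 0.4986 -0.1752  0.0609] q [ 0.56  0.22 -0.31  1.93  0.09  1.    0.15] F [-5.8  1.3 13.4] M [ 0.54  1.34 -0.  ] w 59.14628762195561
yaw y 86.5 x axis [-0.002 -0.008 -1.   ]
```

View pics/c5.png

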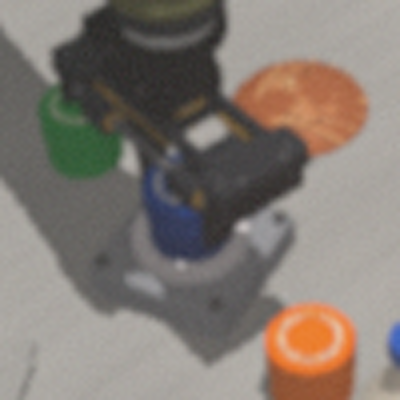

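Call:
play_rows(
  targets=[
    {"claw":1,"linear":[0.08,0,-0.02],"rotation":[0.03,0,0]},
    {"claw":1,"linear":[0.08,0,0],"rotation":[0.03,0,0]},
  ],
)

```text
time: 14.95
position: [0.4981, -0.1734, 0.0609]
tool_rot: [0.116, 1.57, -0.128]
ft_force: [-7.2, 4.2, 15.9]
grip_width: 0.681
```

```bash
python3 st.py .4986 -.1735 .0615
```

```text
14.95 [ 0.4981 -0.1734  0.0609] q [ 0.55  0.22 -0.3   1.93  0.09  1.01  0.06] F [-7.2  4.2 15.9] M [0.95 1.4  0.3 ] w 59.23236527386678
yaw y 81.1 x axis [-0.003 -0.007 -1.   ]
tool units to goal [-0.02 -0.    0.02]
```

Call:
play_rows(
  targets=[
    {"claw":1,"linear":[0.08,0,0],"rotation":[-0.03,0,0]},
    {"claw":1,"linear":[0.08,0,0],"rotation":[-0.03,0,0]},
    {"claw":1,"linear":[0.08,0,0],"rotation":[0,0,0]},
    {"claw":1,"linear":[0.09,0,0],"rotation":[0,0,0]},
  ],
)

```text
time: 15.28
position: [0.4991, -0.1735, 0.0609]
tool_rot: [0.038, 1.573, -0.054]
ft_force: [-7.4, 2.1, 15.7]
grip_width: 0.68
```

```bash
python3 st.py .4986 -.1735 .0615; python3 - <<'E'
from h import *
S=get_image("scene")
cv2.imwrite("pics/s6.png",S)
a=cv2.imread("pics/scene0.png")
for n,im in(("start",a),("now",S)):
    h=cv2.cvtColor(im,cv2.COLOR_BGR2HSV)
    for x in range(261,267):
        ys=[y for y in range(195,250) if 100<h[y,x,0]<135 and h[y,x,1]>90];print(n,x,ys[0],ys[-1],end="; ")
    print()
A=[cv2.resize(i[195:255,235:305],(400,343),interpolation=cv2.INTER_CUBIC) for i in(a,S)]
cv2.imwrite("pics/c6.png",np.hstack(A))
# predicted skirt front-bottom and top-centre pixels for raised/home
for z in(.052,.040,.104,.092):
    K,R,t=cam("scene");c=-R.T@t;d=c[:2]-[.4985,-.174];d/=np.linalg.norm(d)
    P=np.r_[np.array([.4985,-.174])+d*(.0285 if z<.06 else 0),z];q=K@(R@P+t);print(z,(q[:2]/q[2]).round(1))
E
python3 st.py
```

```text
15.2833 [ 0.4991 -0.1735  0.0609] q [ 0.56  0.22 -0.31  1.93  0.09  1.    0.15] F [-7.4  2.1 15.7] M [ 0.55  1.44 -0.04] w 59.13859592899642
yaw y 86.6 x axis [-0.003 -0.01  -1.   ]
tool units to goal [-0.02 -0.   -0.02]
start 261 206 220; start 262 206 220; start 263 208 221; start 264 206 220; start 265 205 222; start 266 205 221; 
now 261 220 227; now 262 221 228; now 263 222 229; now 264 222 231; now 265 222 228; now 266 221 228; 
0.052 [268.2 232. ]
0.04 [268.5 234.8]
0.104 [266.  211.6]
0.092 [266.3 214.6]
15.3333 [ 0.499  -0.1735  0.0609] q [ 0.56  0.22 -0.31  1.93  0.09  1.01  0.15] F [-7.2  2.2 15.5] M [0.45 1.28 0.06] w 58.80416947693336
yaw y 86.6 x axis [-0.003 -0.01  -1.   ]
```

View pics/c6.png

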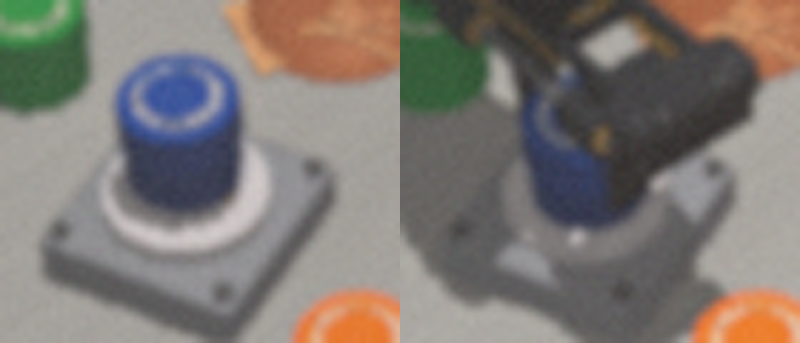

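Against the start picture, the cell's lower edge sits about 3 px (12 mm) lower, resting on the flange. The push is steady at about 15 N with TCP z at 0.0609. I hand it in holding.

```bash
python3 -c "
from bench import *
print(close_job())"
```

```text
the job is handed in; nothing more can be done
None
```

The job is done and handed in, with the arm still gripping the blue cell and holding it pushed home.

- **Red knob:** I turned it clockwise until it hit its stop. The hand turned about 84° against the 70° range, the pads were pried apart on the wing, and the wrist moment reached about 0.9 N m. After I let go, a picture showed it back at its rest position.
- **Blue cell:** I turned it clockwise under a light push, and it began to drop after about 20°. It then went down about 12.7 mm at the tool, and the force rose to about 22 N as it reached bottom. A before/after picture shows its lower edge about 3 px lower, which matches the 12 mm travel onto the flange. It was handed in with a steady push of about 15 N and a 40 N grip setting.
- **Check that partly disagreed:** the tool could be turned about 16° with the cell home before a moment of only 0.3 N m built up. That is more than the ±5° keyway play suggests. I put it down to the bore's clearance or some slip at the pads, and turned back about 5° before handing in. Depth, force and picture all agree that the cell is home.

The shells, knife, bowl and other loose things were not touched as far as the pictures and forces show. I did not take a last picture of the whole bench. The job took about 15.3 s of the 54 s allowed.

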